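# Slide the locked dish carriage under the camera

### The job

With the fingertips, press the lock button on the imaging rail's carriage fully down before the carriage moves, and keep it down while you push the carriage along the rail to its end stop, so that the dish stands under the camera head; pause there about half a second with the button still down, then let the button come up and move clear. Do not force the carriage along while its lock is engaged. Nothing is to be picked up: leave the jars, tubes and other loose things on the bench where they are.

Things in the scene. Friction and masses are not known exactly. Their poses are not given: they have to be found in the camera images.
- rail: white base plate 110 x 450 x 16 mm fixed to the bench, with a steel rail, a dark end stop and a column with a black camera head, 176 mm tall. Origin: on the bench, on the rail's centre line; z up; its own +y is the way the carriage slides to the end stop; plate spans y -120 to +330 mm. The head overhangs from y = +171 mm onward, underside 115 mm above the bench (lens 79 mm, at y = +195 mm)
- carriage (a joint): position of the aluminium carriage along the rail, in m, growing along the rail's +y: 0 at the rear, 0.120 at the end stop. The lock, a fine rack (6 mm pitch, 1 to 2 mm of play), holds it wherever it stands; with the button down it slides freely (about 1 to 2 N). The lock block on it (56 x 56 mm, top 56 mm above the bench) carries the button
- lock (a joint): travel of the round lock button in m: 0 up (locked), 0.006 fully down. A spring pushes it back: it begins to move at about 3 N and takes about 5 N to be fully down. The carriage is free from about 0.003 on
- button_top (a point): centre of the top of the lock button, plain black, round, 28 mm diameter, on the lock block at the carriage's rear; moves with button and carriage. Up: 64 mm above the bench, 8 mm proud of the block; fully down: 58 mm, 2 mm proud. In the rail's frame: x = 0, y = -60 mm + joint carriage. Open on all sides but that of the push lip
- push_lip (a point): middle of the top edge of the push lip's rear face, 80 mm above the bench, 18 mm ahead (rail's +y) of the button's centre. The lip is a plain upright aluminium wall on the carriage, 56 mm wide across the rail and 10 mm thick; a finger on the button can push against its rear face
- dish (a point): centre of the top of the lidded sample dish (60 mm diameter, 15 mm tall) clamped on the front of the carriage, 135 mm ahead (rail's +y) of the button's centre; its top is 53 mm above the bench
- jar_a_mid (a point): bystander: centre of a small capped jar, 38 mm diameter, 50 mm tall, loose on the bench near the rail
- jar_b_mid (a point): bystander: centre of a capped jar, 46 mm diameter, 55 mm tall, loose on the bench near the rail
- jar_c_mid (a point): bystander: centre of a small capped jar, 32 mm diameter, 45 mm tall, loose on the bench near the rail
- spare_dish_mid (a point): bystander: centre of a second lidded dish, 56 mm diameter, 14 mm tall, lying on the bench
- tube_stand_mid (a point): bystander: a white stand 50 x 70 mm with six capped tubes, 52 mm tall; the point is 25 mm above the bench on its middle
- counter_mid (a point): bystander: centre of a small hand-held counter, 70 x 45 x 28 mm, lying on the bench

How it is judged:
On the way, in this order (a step that is already met when the one before it is completed fails the run):
1. the lock button is pressed fully down (4 mm or more of its 6 mm) while the carriage is still within 6 mm of where it started (value of joint lock above 0.004 m and distance of dish from where it was at the start of the episode below 0.006 m), for 0.1 s.
2. the carriage stands at the end stop (within 3 mm) with the button still held down by the fingers (value of joint carriage above 0.117 m and value of joint lock above 0.003 m and contact force between the fingers and rail above 1 N), for 0.2 s.
At the end, for the whole second after the job is handed in: The carriage is at its end stop (within 3 mm), the lock button is up again (within 1.5 mm), and every bystander is within 20 mm of where it began (value of joint carriage above 0.117 m and value of joint lock between -0.0015 and 0.0015 m and distance of each of jar_a_mid, jar_b_mid, jar_c_mid, spare_dish_mid, tube_stand_mid, counter_mid from where it was at the start of the episode below 0.02 m); the robot touches nothing.
It fails at once if the carriage is away from its start (over 8 mm) and not yet at the end stop with its lock button up: forced while locked, or let go on the way (value of joint lock below 0.0015 m and distance of dish from where it was at the start of the episode above 0.008 m and value of joint carriage below 0.112 m).
It fails at once if a bystander is pushed away, lifted or carried (distance of any of jar_a_mid, jar_b_mid, jar_c_mid, spare_dish_mid, tube_stand_mid, counter_mid from where it was at the start of the episode above 0.025 m).
It also fails if it takes over 35 s, if anything falls off the work surface, if the arm or the gripper's body presses on something with over 40 N, if the wrist force passes 120 N, or if a joint passes its speed limit or range.

### The arm

A 7-joint arm with a two-finger parallel gripper is mounted at the origin on the work surface. World frame = base frame: x ahead of the robot, y to its left, z up, the work surface at z = 0. Lengths are in m, angles in rad, forces in N, time in s.
With the tool pointing down it reaches from about 0.4 to 0.875 m from the base axis. Payload 4.4 kg.
Tool frame: the origin (TCP) lies at the very end of the fingers, on their centre line; the grasp point (between the pads) lies 19 mm behind it; z points along the fingers, y is the line along which they close (so a half turn about z gives the same grasp; the last joint's range is limited). The gripper opens to 85 mm and grips with 20 to 120 N. Pads are 22 mm wide; open, the fingers measure 114 mm over their backs; the gripper's body (76 mm by 85 mm) begins 54 mm behind the grasp point. The pads swing forward as they close: fully open they stand 13 mm farther back than shut.
Start: joints at [1.134, 0.628, 0.038, 1.517, -0.027, 0.996, -0.02], TCP at [0.236, -0.606, 0.231] pointing down, gripper open.
Joint ranges: [-3.06, 3.06], [-0.37, 2.12], [-1.25, 1.32], [0.18, 2.47], [-1.1, 4.24], [0.23, 1.98], [-2.94, 2.94]. Speed limits (rad/s): [2.57, 2.57, 3.14, 3.14, 3.14, 3.14, 3.14].

### API

Orientations are given as a unit quaternion [x, y, z, w].
In Python, from plant import r gives the robot as it stands.
- The arm moves only by the tool play_rows, never from a script. Its argument "commands" is a list of rows, each an object of numbers: "claw": the opening in per cent of the stroke, from 0 (shut) to 100 (fully open); "x", "y", "z": the shift along the world's x, y, z in cm; "spin": the turn about the world's z in degrees. In form: [{"claw": .., "x": .., "y": .., "z": .., "spin": ..}, ...]. A call has 1 to 8 rows; each row is the pose to reach, as a shift and turn from the pose commanded when the call began; what a row does not reach only later rows make up. A row lasts 1/10 s, in which the tool goes at most 50 mm and 8.59 degrees, less where a joint would pass 70% of its speed; a pose out of reach is approached as far as the arm can. A call with a gripper value outside its range is refused whole. The fingers move at their own pace and stop on an object; "force" is the grip in N (left out, the last holds). Time passes only in rows, so rows that repeat a pose let the fingers close. It gives the time, the measured TCP pose, the force, the opening and the grip force at its end, in the units of the state.
- r.sense(): the state, without advancing time (a new reading comes with each control period).
- r.get_image(name): name is "scene" or "top" or "wrist"; returns the picture (400x640x3 uint8, blue, green, red); there is no depth.
- r.calibration(name): a dict with "fx", "fy", "cx", "cy" (pixels), "origin" and "orientation" of the camera in the world. Camera axes: x right, y up, looking along -z (the intrinsics and any distortion apply to the point x, -y, -z); pixel columns grow to the right and rows downward; lengths in m; the calibration is good to about 2 mm. A picture is of the moment at which its call begins: read the wrist's pose just before it. calibration takes no time and is no camera call; for the wrist camera it gives the pose at the moment of the call.
- r.hand_in(): hands the job in; it is judged then, once.
The state is a dict: "clock": time; "qpos": joint angles; "qd": joint speeds; "joint_torque": joint torques, N m; "ee_pos": TCP position; "orientation": TCP orientation; "ft_force": force on the tool from outside, world axes, zero at the start; "ft_torque": the same for the moment, N m; "finger_gap": finger opening in m; "grasp_force": force on a finger pad.
Only numpy, scipy, OpenCV 4.12 (cv2) and the standard library are available. Lean on these libraries where they do the work, as an engineer would, in place of code of your own. Each camera call takes 0.05 s, during which the arm holds its last target. There are 200 camera calls.

## Working session

There is one attempt and no reset: what is moved stays moved. The work goes in short steps, Python scripts to look and compute and a tool call to move; the robot and the scene stay as the last step left them, time stands still between calls to the robot, and variables do not carry over. Pictures are saved under pics/ and viewed, at most 10 in all, crops included, and the job is handed in when it is done.

Besides the shell and the picture viewer there is one more tool, called after "Emit:" in YAML: its name, and indented under it one key for each argument. play_rows: Moves the arm, as the interface text tells. Its arguments: {"type":"object","properties":{"commands":{"type":"array","items":{"type":"object","properties":{"claw":{"type":"number"},"x":{"type":"number"},"y":{"type":"number"},"z":{"type":"number"},"spin":{"type":"number"}}}},"force":{"type":"number"}},"required":["commands"]}

```bash
mkdir -p pics
python3 - <<'E'
from plant import r
import cv2
s=r.sense();print(s['clock'],s['ee_pos'],s['orientation'],s['finger_gap'])
for n in('scene','top'):
    c=r.calibration(n);print(n,c);cv2.imwrite(f'pics/{n}0.png',r.get_image(n))
E
```

```text
0.0 [ 0.23532239 -0.6052188   0.23035768] [ 9.82864730e-01  1.84325684e-01 -1.98407359e-04 -9.62393526e-04] 0.08566078755859634
scene {'fx': 503.67648320505845, 'fy': 503.67648320505845, 'cx': 314.45464246117774, 'cy': 196.66110534606244, 'origin': array([1.08746894, 0.1585753 , 0.84973413]), 'orientation': array([0.17705772, 0.24369848, 0.78615017, 0.53965686])}
top {'fx': 447.5231639967431, 'fy': 447.5231639967431, 'cx': 319.4102799909397, 'cy': 201.42375470834708, 'origin': array([ 0.4577402 , -0.00932617,  0.8766037 ]), 'orientation': array([-0.04593995,  0.04790614,  0.71105579, -0.69999585])}
```

View pics/top0.png

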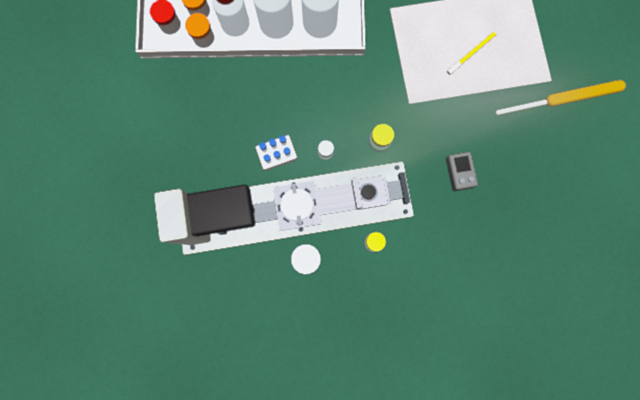

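View pics/scene0.png

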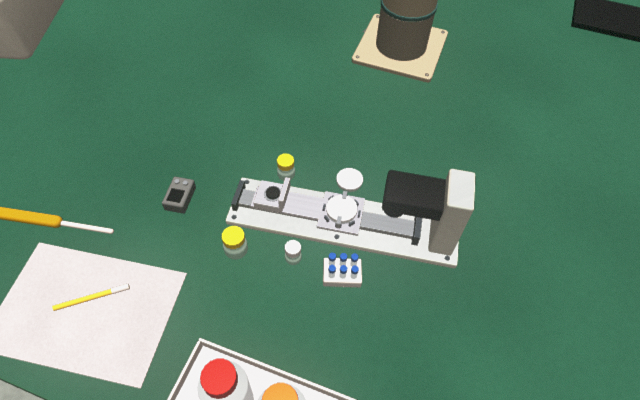

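Top view: button at about (368,191), dish at (297,205), head at the left, yellow jars either side of the button at (383,135) and (376,242). Scene view: button (273,193), dish (342,208).

```bash
cat > h.py <<'E'
import numpy as np,cv2
from scipy.spatial.transform import Rotation as R
def ray(c,u,v):
    d=np.array([(u-c['cx'])/c['fx'],-(v-c['cy'])/c['fy'],-1.]);return np.array(c['origin']),R.from_quat(c['orientation']).apply(d)
def hit(c,u,v,z):
    o,d=ray(c,u,v);return o+d*(z-o[2])/d[2]
def blob(m,u,v,rad):
    k=np.zeros_like(m);cv2.circle(k,(u,v),rad,255,-1);m=m&k
    n,l,s,c=cv2.connectedComponentsWithStats(m);i=1+np.argmax(s[1:,4]);return c[i],s[i]
E
python3 - <<'E'
from h import *
from plant import r
for n,b,d in(('top',(368,191),(297,205)),('scene',(273,193),(342,208))):
    im=cv2.imread(f'pics/{n}0.png');c=r.calibration(n);hsv=cv2.cvtColor(im,cv2.COLOR_BGR2HSV)
    p,s=blob(cv2.inRange(hsv[...,2],0,80),*b,14);print(n,'button',p,s,hit(c,*p,.064))
    p,s=blob(cv2.inRange(im,(215,215,215),(255,255,255)),*d,20);print('dish',p,s,hit(c,*p,.053))
    if n=='top':
        for nm,u,v,z in(('jarB',383,135,.055),('jarA',376,242,.05),('jarC',326,148,.045),('counter',462,170,.028),('spare',306,259,.014),('stand',276,150,.052),('plateRear1',404,163,.016),('plateRear2',412,215,.016),('plateFront',184,254,.016)):print(nm,hit(c,u,v,z))
E
```

```text
top button [368.55660377 191.17924528] [362 186  13  13 106] [ 0.58387323 -0.10306663  0.064     ]
dish [296.58698373 204.19899875] [280 188  38  32 799] [0.56322009 0.02992062 0.053     ]
jarB [ 0.69226953 -0.13466732  0.055     ]
jarA [ 0.49115478 -0.11551704  0.05      ]
jarC [ 0.6713023  -0.02669939  0.045     ]
counter [ 0.62805897 -0.28904877  0.028     ]
spare [0.46233142 0.01474261 0.014     ]
stand [0.66708295 0.06788882 0.052     ]
plateRear1 [ 0.64621159 -0.17989367  0.016     ]
plateRear2 [ 0.54343954 -0.1911724   0.016     ]
plateFront [0.47546376 0.24745043 0.016     ]
scene button [272.46969697 192.53030303] [266 187  14  12 132] [ 0.58804297 -0.10405015  0.064     ]
dish [341.70742358 206.33042213] [323 193  40  28 687] [0.56255759 0.02806331 0.053     ]
```

Emit:
play_rows:
  commands:
    - {"claw":0,"x":35.1,"y":49.8,"z":0,"spin":-6}
    - {"claw":0,"x":35.1,"y":49.8,"z":0,"spin":-12}
    - {"claw":0,"x":35.1,"y":49.8,"z":0,"spin":-12}
    - {"claw":0,"x":35.1,"y":49.8,"z":0,"spin":-12}
    - {"claw":0,"x":35.1,"y":49.8,"z":0,"spin":-12}
    - {"claw":0,"x":35.1,"y":49.8,"z":0,"spin":-12}
    - {"claw":0,"x":35.1,"y":49.8,"z":0,"spin":-12}
    - {"claw":0,"x":35.1,"y":49.8,"z":0,"spin":-12}
  force: 40

```text
clock: 0.9
ee_pos: [0.4667, -0.277, 0.2311]
orientation: [0.997, 0.081, -0.0, -0.0]
ft_force: [2.0, -0.7, -0.1]
finger_gap: 0.0001
grasp_force: 0.0
```

Emit:
play_rows:
  commands:
    - {"x":12.1,"y":17.1,"z":0}
    - {"x":12.1,"y":17.1,"z":0}
    - {"x":12.1,"y":17.1,"z":0}
    - {"x":12.1,"y":17.1,"z":0}
    - {"x":12.1,"y":17.1,"z":0}
    - {"x":12.1,"y":17.1,"z":-5}
    - {"x":12.1,"y":17.1,"z":-8}
    - {"x":12.1,"y":17.1,"z":-8}

```text
validation failed for argument at $.co...
```

Run:
```python
from h import *
from plant import r
s=r.sense();print(s['clock'],s['ee_pos'],s['orientation'],s['ft_force'])
c=r.calibration('wrist');im=r.get_image('wrist');cv2.imwrite('pics/w1.png',im);print(c)
t=r.get_image('scene');cv2.imwrite('pics/s1.png',cv2.resize(t[110:290,200:420],None,fx=3,fy=3))
```

```text
0.9 [ 0.466683   -0.27695     0.23112572] [ 9.96750889e-01  8.05457781e-02 -1.75481238e-04 -1.11970654e-04] [ 2.01459245 -0.70593115 -0.13597467]
{'fx': 330.1718888595349, 'fy': 330.1718888595349, 'cx': 316.7358595851666, 'cy': 200.99356465628986, 'origin': array([ 0.53667906, -0.26504461,  0.37387163]), 'orientation': array([-0.10819411,  0.09176032, -0.64118791,  0.75415657])}
```

View pics/w1.png

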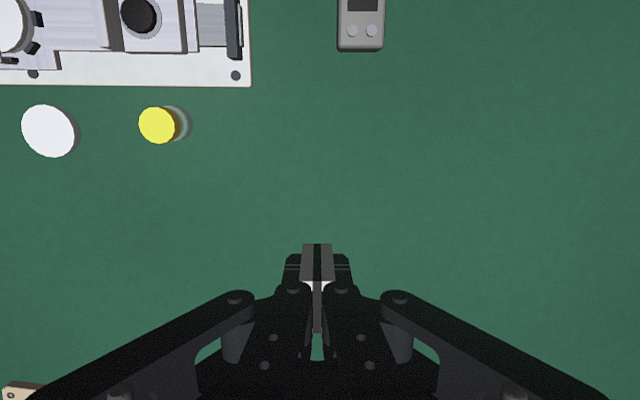

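View pics/s1.png

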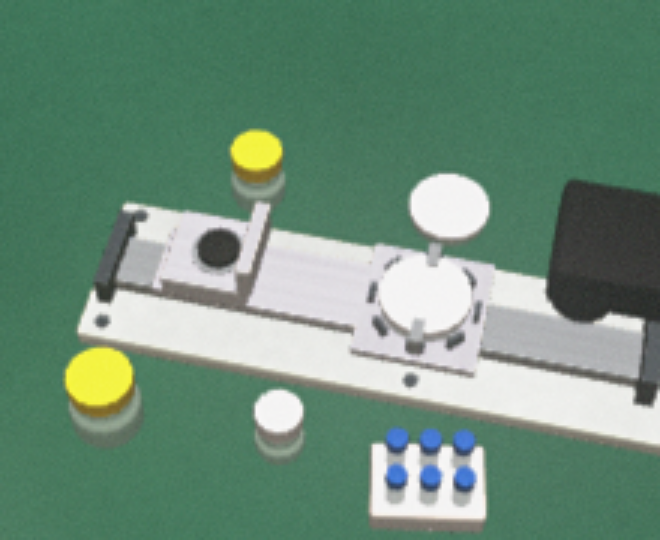

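The wrist view shows the button at about (141,16), the rail parallel to the image rows and the shut fingertips at (317,245). The scene crop shows the button free and the lip ahead of it. That move was refused because every row needs all its fields, so I'll resend it in full.

Emit:
play_rows:
  commands:
    - {"claw":0,"spin":0,"x":12.1,"y":17.1,"z":0}
    - {"claw":0,"spin":0,"x":12.1,"y":17.1,"z":0}
    - {"claw":0,"spin":0,"x":12.1,"y":17.1,"z":0}
    - {"claw":0,"spin":0,"x":12.1,"y":17.1,"z":0}
    - {"claw":0,"spin":0,"x":12.1,"y":17.1,"z":0}
    - {"claw":0,"spin":0,"x":12.1,"y":17.1,"z":-5}
    - {"claw":0,"spin":0,"x":12.1,"y":17.1,"z":-12}
    - {"claw":0,"spin":0,"x":12.1,"y":17.1,"z":-12}

```text
clock: 1.8
ee_pos: [0.5835, -0.1076, 0.1068]
orientation: [0.997, 0.081, -0.004, -0.001]
ft_force: [-2.0, -0.8, -0.1]
finger_gap: -0.0003
grasp_force: 0.0
```

Run:
```python
from h import *
from plant import r
im=cv2.imread('pics/w1.png');c={'fx':330.17,'fy':330.17,'cx':316.74,'cy':200.99,'origin':[ 0.53667906, -0.26504461,  0.37387163],'orientation':[-0.10819411,  0.09176032, -0.64118791,  0.75415657]}
p,s_=blob(cv2.inRange(cv2.cvtColor(im,cv2.COLOR_BGR2GRAY),0,55),141,16,26);print(p,s_,hit(c,*p,.064))
a,b=hit(c,20,86,.016),hit(c,250,86,.016);print('edge yaw',np.degrees(np.arctan2(*(a-b)[1::-1])))
s=r.sense();print(s['clock'],s['ee_pos'],s['orientation'],s['ft_force'])
c=r.calibration('wrist');im=r.get_image('wrist');cv2.imwrite('pics/w2.png',im);print(c)
```

```text
[138.37777778  15.1978836 ] [121   0  35  33 945] [ 0.58350962 -0.10580804  0.064     ]
edge yaw 99.26107062569542
1.8 [ 0.58346642 -0.10763356  0.10679864] [ 9.96726832e-01  8.07501405e-02 -3.80177968e-03 -7.63989251e-04] [-1.9697914  -0.77289174 -0.1086988 ]
{'fx': 330.1718888595349, 'fy': 330.1718888595349, 'cx': 316.7358595851666, 'cy': 200.99356465628986, 'origin': array([ 0.65448548, -0.09576509,  0.24898774]), 'orientation': array([-0.11031384,  0.09477765, -0.64057645,  0.75399594])}
```

View pics/w2.png

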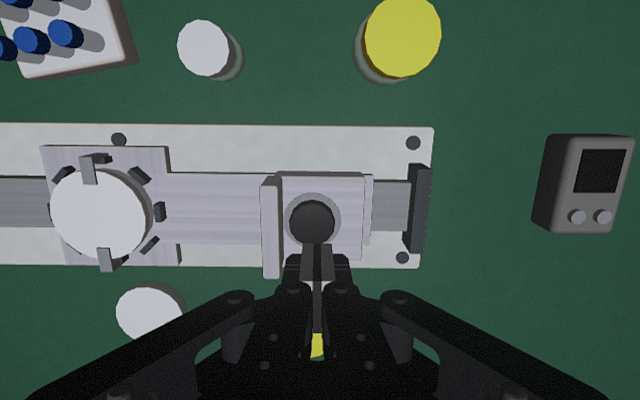

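The wrist view shows the button centred near (312,221), with the fingertips at (317,250) about 3 mm behind its centre and clear of the lip. I can go down.

Emit:
play_rows:
  commands:
    - {"claw":0,"spin":0,"x":0,"y":0,"z":-1.5}
    - {"claw":0,"spin":0,"x":0,"y":0,"z":-3.5}
    - {"claw":0,"spin":0,"x":0,"y":0,"z":-3.5}
    - {"claw":0,"spin":0,"x":0,"y":0,"z":-3.5}

```text
clock: 2.25
ee_pos: [0.5871, -0.1083, 0.0769]
orientation: [0.997, 0.08, 0.0, 0.0]
ft_force: [-1.0, 1.1, 0.9]
finger_gap: 0.0001
grasp_force: 0.0
```

Emit:
play_rows:
  commands:
    - {"claw":0,"spin":0,"x":0,"y":0,"z":-1.0}
    - {"claw":0,"spin":0,"x":0,"y":0,"z":-1.6}
    - {"claw":0,"spin":0,"x":0,"y":0,"z":-1.9}
    - {"claw":0,"spin":0,"x":0,"y":0,"z":-2.0}
    - {"claw":0,"spin":0,"x":0,"y":0,"z":-2.0}
    - {"claw":0,"spin":0,"x":0,"y":0,"z":-2.0}

```text
clock: 2.85
ee_pos: [0.5881, -0.1082, 0.058]
orientation: [0.997, 0.081, 0.001, 0.0]
ft_force: [-1.6, -0.6, 11.6]
finger_gap: -0.0001
grasp_force: 5.7
```

Emit:
play_rows:
  commands:
    - {"claw":0,"spin":0,"x":0,"y":0,"z":-0.1}
    - {"claw":0,"spin":0,"x":-0.08,"y":0.5,"z":-0.1}
    - {"claw":0,"spin":0,"x":-0.24,"y":1.5,"z":-0.1}
    - {"claw":0,"spin":0,"x":-0.4,"y":2.5,"z":-0.1}
    - {"claw":0,"spin":0,"x":-0.57,"y":3.5,"z":-0.1}
    - {"claw":0,"spin":0,"x":-0.73,"y":4.5,"z":-0.1}
    - {"claw":0,"spin":0,"x":-0.89,"y":5.5,"z":-0.1}
    - {"claw":0,"spin":0,"x":-1.05,"y":6.5,"z":-0.1}

```text
clock: 3.65
ee_pos: [0.5783, -0.0439, 0.0579]
orientation: [0.997, 0.08, 0.002, 0.001]
ft_force: [-1.7, -2.7, 18.1]
finger_gap: 0.0
grasp_force: 8.8
```

Emit:
play_rows:
  commands:
    - {"claw":0,"spin":0,"x":-0.11,"y":0.7,"z":0}
    - {"claw":0,"spin":0,"x":-0.23,"y":1.4,"z":0}
    - {"claw":0,"spin":0,"x":-0.34,"y":2.1,"z":0}
    - {"claw":0,"spin":0,"x":-0.42,"y":2.6,"z":0}
    - {"claw":0,"spin":0,"x":-0.48,"y":3.0,"z":0}

```text
clock: 4.15
ee_pos: [0.5736, -0.0135, 0.0579]
orientation: [0.997, 0.081, 0.002, 0.001]
ft_force: [-0.9, -8.1, 17.8]
finger_gap: -0.0003
grasp_force: 9.1
```

Run:
```python
from h import *
from plant import r
s=r.sense();print(s['clock'],s['ee_pos'],s['ft_force'])
t=r.get_image('scene');cv2.imwrite('pics/s2.png',cv2.resize(t[130:290,230:480],None,fx=3,fy=3))
```

```text
4.15 [ 0.57360433 -0.01345168  0.05788654] [-0.87233863 -8.12548525 17.77910623]
```

View pics/s2.png

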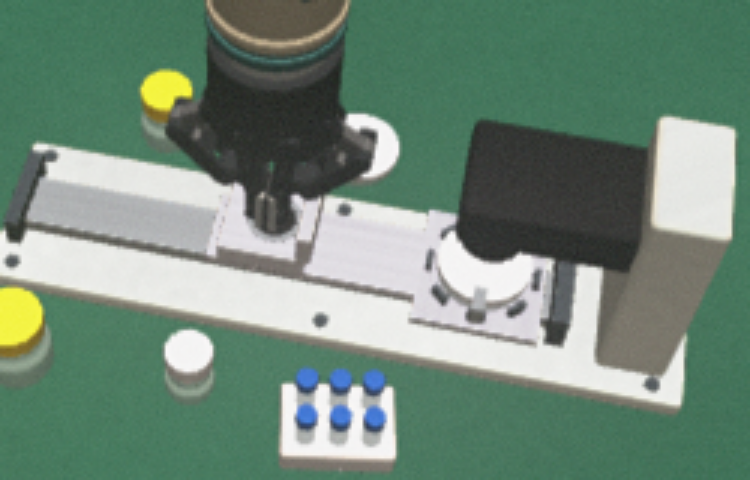

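The crop shows the carriage front edge at about (543,300), just short of the end stop at (560,300). I'll keep pushing gently.

Emit:
play_rows:
  commands:
    - {"claw":0,"spin":0,"x":-0.06,"y":0.4,"z":0}
    - {"claw":0,"spin":0,"x":-0.11,"y":0.7,"z":0}
    - {"claw":0,"spin":0,"x":-0.11,"y":0.7,"z":0}

```text
clock: 4.5
ee_pos: [0.5735, -0.0108, 0.0579]
orientation: [0.997, 0.079, 0.003, 0.003]
ft_force: [0.4, -9.5, 16.1]
finger_gap: -0.0003
grasp_force: 7.8
```

Emit:
play_rows:
  commands:
    - {"claw":0,"spin":0,"x":-0.08,"y":0.5,"z":0}
    - {"claw":0,"spin":0,"x":-0.13,"y":0.8,"z":0}
    - {"claw":0,"spin":0,"x":-0.13,"y":0.8,"z":0}
    - {"claw":0,"spin":0,"x":-0.13,"y":0.8,"z":0}

```text
clock: 4.9
ee_pos: [0.5729, -0.0049, 0.058]
orientation: [0.997, 0.078, 0.004, 0.004]
ft_force: [1.3, -12.8, 14.6]
finger_gap: 0.0
grasp_force: 11.3
```

Run:
```python
from h import *
from plant import r
s=r.sense();print(s['clock'],s['ee_pos'],s['ft_force'])
t=r.get_image('scene');cv2.imwrite('pics/s3.png',cv2.resize(t[180:260,300:440],None,fx=5,fy=5,interpolation=cv2.INTER_CUBIC))
```

```text
4.9 [ 0.57291337 -0.00486755  0.05795161] [  1.33036845 -12.75507253  14.61683785]
```

View pics/s3.png

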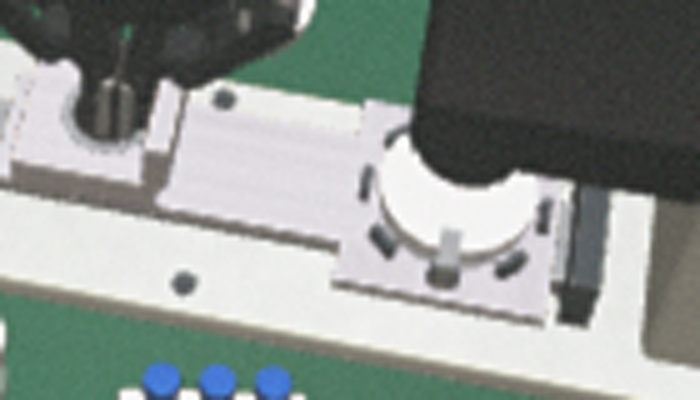

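Compared with the previous crop the dish has not moved (it stays at about (392,218) in full-image pixels). A 12.8 N push with the button down no longer shifts it, although it slides at 1–2 N, so the carriage is at its stop. I'll hold, ease the push a little and lift.

Emit:
play_rows:
  commands:
    - {"claw":0,"spin":0,"x":0,"y":0,"z":0}
    - {"claw":0,"spin":0,"x":0,"y":0,"z":0}
    - {"claw":0,"spin":0,"x":0,"y":0,"z":0}
    - {"claw":0,"spin":0,"x":0,"y":0,"z":0}
    - {"claw":0,"spin":0,"x":0,"y":0,"z":0}
    - {"claw":0,"spin":0,"x":0.04,"y":-0.3,"z":0}

```text
clock: 5.55
ee_pos: [0.5729, -0.0051, 0.0579]
orientation: [0.997, 0.079, 0.003, 0.002]
ft_force: [0.5, -2.7, 16.1]
finger_gap: 0.0002
grasp_force: 9.0
```

Run:
```python
from h import *
from plant import r
s=r.sense();print(s['clock'],s['ee_pos'],s['ft_force'])
c=r.calibration('scene');im=r.get_image('scene')
# clamp-plate front-left corner vs. start: displacement along the rail by template match of the near clamp
a=cv2.imread('pics/scene0.png')
t=a[205:232,318:352];m=cv2.matchTemplate(im[190:250,350:420],t,cv2.TM_CCOEFF_NORMED);_,v,_,l=cv2.minMaxLoc(m)
u=np.array([350+l[0],190+l[1]])+[17,13];p0=hit(c,335,218,.045);p1=hit(c,*u,.045);print(v,u,p1-p0,np.linalg.norm(p1-p0))
```

```text
5.55 [ 0.57292602 -0.00505883  0.05792918] [ 0.46428707 -2.72965123 16.10180594]
0.7312895059585571 [385 228] [-1.31766068e-02  9.48055512e-02 -1.11022302e-16] 0.09571685071685931
```

Emit:
play_rows:
  commands:
    - {"claw":0,"spin":0,"x":0,"y":0,"z":0.3}
    - {"claw":0,"spin":0,"x":0,"y":0,"z":0.8}
    - {"claw":0,"spin":0,"x":0,"y":0,"z":1.5}
    - {"claw":0,"spin":0,"x":0,"y":0,"z":4}
    - {"claw":0,"spin":0,"x":0,"y":0,"z":8}
    - {"claw":0,"spin":0,"x":0,"y":-3,"z":12}
    - {"claw":0,"spin":0,"x":0,"y":-5,"z":14}
    - {"claw":0,"spin":0,"x":0,"y":-5,"z":14}

```text
clock: 6.4
ee_pos: [0.5715, -0.0552, 0.1987]
orientation: [0.997, 0.078, 0.003, 0.002]
ft_force: [0.7, -0.0, -0.0]
finger_gap: -0.0002
grasp_force: 0.0
```

Run:
```python
from h import *
from plant import r
s=r.sense();print(s['clock'],s['ee_pos'],s['ft_force'])
t=r.get_image('scene');cv2.imwrite('pics/s4.png',cv2.resize(t[150:280,260:480],None,fx=3.6,fy=3.6,interpolation=cv2.INTER_CUBIC))
```

```text
6.4 [ 0.5714732  -0.05521818  0.19874958] [ 0.65977933 -0.02420513 -0.01871956]
```

View pics/s4.png

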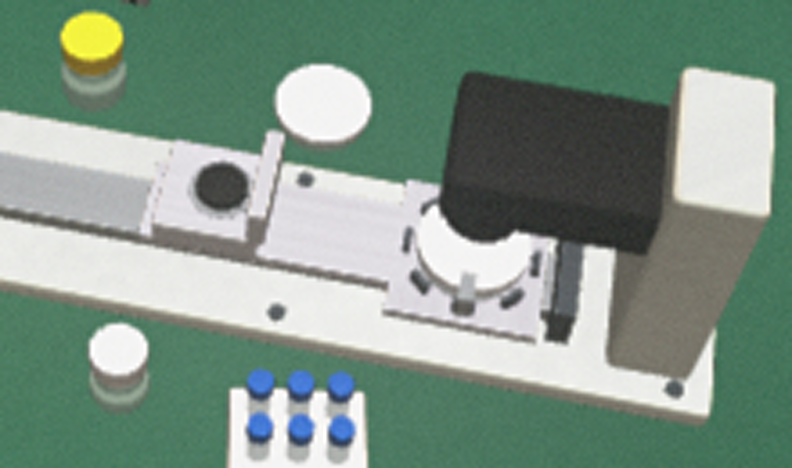

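The crop shows the button up again at (221,186), the carriage at the stop (548,290) with the dish under the lens, and the bystanders where they were. I'm handing in.

```bash
python3 -c "
from plant import r
print(r.hand_in())"
```

```text
the job is handed in; nothing more can be done
None
```

The job is handed in: I pressed the button fully down, pushed the carriage about 96 mm to its end stop, held it there over half a second, then released the button and moved clear; the last picture shows the button up and the nearby loose items in place, but the hand-in returned no verdict.

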